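# Riddle rivet slugs out of a slotted scoop and tip out the brake insert

## Robot

A 7-joint arm with a two-finger parallel gripper is mounted at the origin on the work surface. World frame = base frame: x ahead of the robot, y to its left, z up, the work surface at z = 0. Lengths are in m, angles in degrees, forces in N, time in s.
With the tool pointing down it reaches from about 0.425 to 0.875 m from the base axis. Payload 4.7 kg.
Tool frame: the origin (TCP) lies at the very end of the fingers, on their centre line; the grasp point (between the pads) lies 19 mm behind it; z points along the fingers, y is the line along which they close (so a half turn about z gives the same grasp; the last joint's range is limited). The gripper opens to 87 mm and grips with 3 to 60 N. Pads are 19 mm wide; open, the fingers measure 117 mm over their backs; the gripper's body (75 mm by 190 mm) begins 51 mm behind the grasp point.
Start: joints at [72.027, 18.392, -4.016, 83.108, 1.295, 78.541, -3.26], TCP at [0.209, -0.615, 0.223] pointing down, gripper open.
Joint ranges: [-163.93, 163.93], [-17.29, 119.83], [-79.2, 71.16], [3.27, 140.29], [-89.18, 269.18], [5.43, 117.66], [-154.24, 154.24]. Speed limits (degrees/s): [147.25, 147.25, 180, 180, 180, 180, 180].

## Interface

Orientations are given as [roll, pitch, yaw] about the fixed x, y, z axes, in that order (R = Rz(yaw) Ry(pitch) Rx(roll)).
In Python, from cell import telemetry, cams, env gives the robot as it stands.
- The arm moves only by the tool arm_command, never from a script. Its argument "series" is text: rows parted by semicolons, each of 5 numbers parted by spaces: the shift along the tool's x, y, z in mm, then the turn about the tool's z in rad, then the closure in counts, from 0 (fully open) to 255 (shut). A call has 1 to 20 rows; each row shifts and turns the commanded pose from where the row before left it, along the tool's axes as they then stand; what a row does not reach is not made up. A row lasts 1/12 s, in which the tool goes at most 41.7 mm and 7.16 degrees, less where a joint would pass 70% of its speed; a pose out of reach is approached as far as the arm can. A call is refused whole if a number of a shift passes 41.7 or a number of a turn 0.125, either way. A call with a gripper value outside its range is refused whole. The fingers move at their own pace and stop on an object; "squeeze" is the grip in N (left out, the last holds). Time passes only in rows, so rows that do not move let the fingers close. It gives the time, the measured TCP pose, the force, the opening and the grip force at its end, in the units of the state.
- telemetry.get_obs(): the state, without advancing time (a new reading comes with each control period).
- cams.read_camera(name): name is "scene" or "side" or "wrist"; returns the picture (400x640x3 uint8, blue, green, red); there is no depth.
- cams.calibration(name): a dict with "K" (3x3 intrinsics, pixels), "origin" and "rotation" of the camera in the world; the wrist camera has in their place "hand_eye" (4x4, takes a point from camera to tool coordinates, whose origin is the TCP and whose axes are the flange's). Camera axes: x right, y down, z forward; pixel columns grow to the right and rows downward; lengths in m; the calibration is good to about 2 mm. The wrist camera is an equidistant fisheye: a pixel r from the principal point sees the ray r / f radians off the axis. A picture is of the moment at which its call begins: read the wrist's pose just before it. calibration takes no time and is no camera call.
- env.sign_off(): hands the job in; it is judged then, once.
The state is a dict: "time_s": time; "qpos": joint angles; "joint_velocities": joint speeds; "effort": joint torques, N m; "tool_pos": TCP position; "tool_rot": TCP orientation; "force": force on the tool from outside, world axes, zero at the start; "wrist_torque": the same for the moment, N m; "grip_width": finger opening in m; "grasp_force": force on a finger pad.
Only numpy, scipy, OpenCV 4.12 (cv2) and the standard library are available. Lean on these libraries where they do the work, as an engineer would, in place of code of your own. Each camera call takes 0.05 s, during which the arm holds its last target. There are 200 camera calls.

## Task

Take the slotted scoop by its bar, hold it over the round pan and shake it from side to side until both small rivet slugs have dropped through into the pan, with the brake insert still in the scoop. Then tip the insert out of the scoop's open mouth into the undivided rectangular tray, and stand the empty scoop upright back where it was, within about 5 cm.

Things in the scene. Friction and masses are not known exactly. Their poses are not given: they have to be found in the camera images.
- scoop: loose steel scoop with slotted floor, 140 mm long (x), 116 wide (y), 0.35 kg. Origin: centre of underside. x points to the closed rear, z up; open mouth at x = -70 mm, at the start facing the robot's side (-x) within 30 degrees. Side plates (3 mm, the feet) and rear wall are 55 mm high. Floor: bars along x, 10 mm wide, at y = -30, 0, 30 mm, top 20 mm above underside; four 20 mm slots beside them.
- scoop_grip (a point): centre of the scoop's handle, 120 mm straight above the scoop's origin, axes as the scoop's: a straight bar across the scoop, 116 mm along y, 16 mm thick in x, 18 mm high, on an upright at each side. Take it from above with the fingers closing along the scoop's x; the load hangs below it.
- insert: grey composite brake insert, a block 60 by 45 by 18 mm, 0.12 kg, that starts lying flat in the rear half of the scoop, long side along the scoop's x; origin: centre of its underside. Too big for the slots. It slides on the bars at a slope of about 16 to 23 degrees, and so out of the mouth if the mouth is tipped down that far.
- slug_a: a small dark steel rivet slug, a disc 16 mm across and 8 mm thick, 12 g, that starts lying flat on one of the scoop's bars; origin: centre of its underside. It slides on the bars at a slope of about 16 to 23 degrees and drops through a slot as soon as its middle leaves the 10 mm bar.
- slug_b: a small dark steel rivet slug, a disc 16 mm across and 8 mm thick, 12 g, that starts lying flat on one of the scoop's bars; origin: centre of its underside. It slides on the bars at a slope of about 16 to 23 degrees and drops through a slot as soon as its middle leaves the 10 mm bar.
- pan: fixed round dark steel pan for scrap, 190 mm across the rim, 160 mm across the bottom, 40 mm high, floor 3 mm thick; origin: centre of its underside.
- tray: fixed rectangular aluminium tray without dividers, 180 mm (x) by 190 mm (y), 45 mm high, walls and floor 4 mm; origin: centre of its underside. Scoop, pan and tray stand side by side in front of the robot about 270 mm apart, in any order; smaller things up to 65 mm high stand before and behind them.

How it is judged:
By the outcome, as a careful person would: the job done as asked, in the order asked, and still so for the second after the job is handed in, with the robot touching nothing.
It also fails if it takes over 61 s, if anything falls off the work surface, if the arm or the gripper's body presses on something with over 40 N, if the wrist force passes 120 N, or if a joint passes its speed limit or range.

## Working session

There is one attempt and no reset: what is moved stays moved. The work goes in short steps, Python scripts to look and compute and a tool call to move; the robot and the scene stay as the last step left them, time stands still between calls to the robot, and variables do not carry over. Pictures are saved under pics/ and viewed, at most 10 in all, crops included, and the job is handed in when it is done.

Besides the shell and the picture viewer there is one more tool, called after "Emit:" in YAML: its name, and indented under it one key for each argument. arm_command: Moves the arm, as the interface text tells. Its arguments: {"type":"object","properties":{"series":{"type":"string"},"squeeze":{"type":"number"}},"required":["series"]}

```bash
ls; mkdir -p pics; python3 - <<'E'
from cell import telemetry,cams
import cv2,numpy as np
np.set_printoptions(precision=4,suppress=True)
o=telemetry.get_obs();print(o)
for n in("scene","side"):
    cv2.imwrite(f"pics/{n}0.png",cams.read_camera(n));print(n,cams.calibration(n))
print(cams.calibration("wrist"))
E
```

```text
pics
{'time_s': 0.0, 'qpos': array([72.0273, 18.4369, -4.0136, 83.1759,  1.2957, 78.5418, -3.2596]), 'joint_velocities': array([-0.0309, -0.0092,  0.0109,  0.0164,  0.0884,  0.034 , -0.1001]), 'effort': array([  0.0001, -49.1289,  -0.404 , -31.2524,  -0.064 ,   0.0439,
         0.0002]), 'tool_pos': array([ 0.209 , -0.6149,  0.2215]), 'tool_rot': array([-179.8907,    0.0072,   18.7812]), 'force': array([-0.3663,  0.0219, -0.4869]), 'wrist_torque': array([-0.0315, -0.0366, -0.0148]), 'grasp_force': 0.0, 'grip_width': 0.08727031593636438}
scene {'K': array([[402.7923,   0.    , 321.7991],
       [  0.    , 402.7923, 200.1019],
       [  0.    ,   0.    ,   1.    ]]), 'origin': array([ 0.8229, -0.3774,  0.7221]), 'rotation': array([-142.791 ,    0.0646,   33.9212])}
side {'K': array([[376.5493,   0.    , 317.1931],
       [  0.    , 376.5493, 199.6384],
       [  0.    ,   0.    ,   1.    ]]), 'origin': array([-0.0052, -0.5551,  0.5483]), 'rotation': array([-121.0323,    1.3269,  -45.46  ])}
{'K': array([[309.7069,   0.    , 323.6559],
       [  0.    , 309.7069, 199.9116],
       [  0.    ,   0.    ,   1.    ]]), 'hand_eye': array([[ 0.0001, -0.9588, -0.2842,  0.0785],
       [ 1.    ,  0.0002, -0.0002,  0.0002],
       [ 0.0002, -0.2842,  0.9588, -0.1613],
       [ 0.    ,  0.    ,  0.    ,  1.    ]])}
```

View pics/scene0.png

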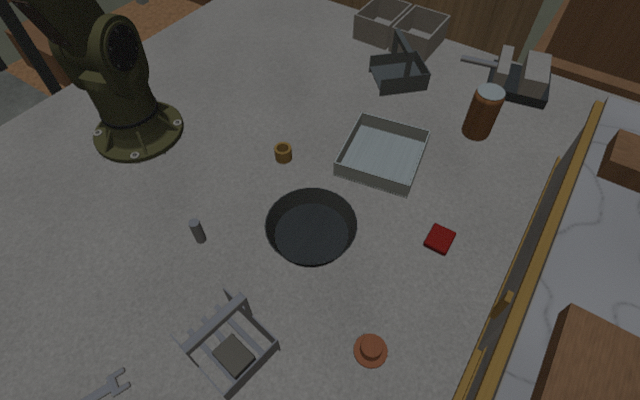

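View pics/side0.png

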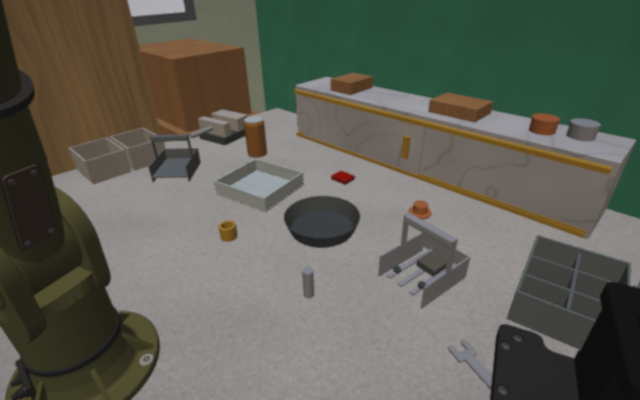

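The scene view shows the slotted scoop at about (230,345), the round pan at (311,228) and the undivided tray at (385,153). The side view shows the scoop at (425,260), with two dark slugs on its bars near (393,268) and (420,284).

```bash
python3 - <<'E'
import cv2,numpy as np
a=cv2.imread("pics/scene0.png")[280:400,160:300];b=cv2.imread("pics/side0.png")[205:310,370:480]
a=cv2.resize(a,None,fx=3.5,fy=3.5,interpolation=cv2.INTER_CUBIC)  # 490x420
b=cv2.resize(b,None,fx=2.8,fy=2.8,interpolation=cv2.INTER_CUBIC)
c=np.zeros((420,800,3),np.uint8);c[:a.shape[0],:490]=a[:420];c[:b.shape[0],491:491+b.shape[1]]=b[:,:309]
cv2.imwrite("pics/c1.png",cv2.convertScaleAbs(c,alpha=1.7))
E
```

```text
(no output)
```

View pics/c1.png

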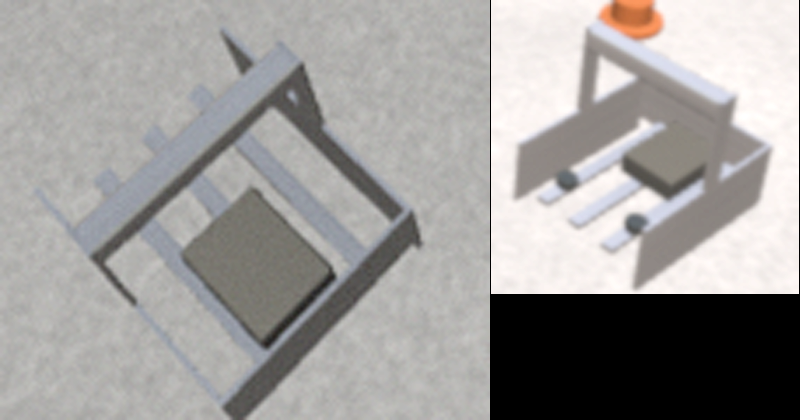

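```bash
cat > h.py <<'E'
import numpy as np
from scipy.spatial.transform import Rotation as R
from scipy.optimize import least_squares
from cell import cams,telemetry
C={n:cams.calibration(n) for n in("scene","side")}
def proj(n,P):
    c=C[n];r=R.from_euler('xyz',c["rotation"],degrees=True).as_matrix()
    q=(np.atleast_2d(P)-c["origin"])@r@c["K"].T
    return q[:,:2]/q[:,2:]
def place(p,L):
    c,s=np.cos(p[2]),np.sin(p[2]);L=np.atleast_2d(L)
    return np.c_[p[0]+c*L[:,0]-s*L[:,1],p[1]+s*L[:,0]+c*L[:,1],L[:,2]]
def ray(n,uv,z):
    c=C[n];r=R.from_euler('xyz',c["rotation"],degrees=True).as_matrix()
    d=r@np.linalg.inv(c["K"])@[*uv,1];return c["origin"]+d*(z-c["origin"][2])/d[2]
E
python3 - <<'E'
from h import *
np.set_printoptions(precision=4,suppress=True)
S=lambda u,v:(160+u/3.5,280+v/3.5)
D=lambda u,v:(370+(u-491)/2.8,205+v/2.8)
L1=np.array([[-8,-58,129],[8,-58,129],[-8,58,129],[8,58,129],[70,58,55],[70,-58,55],[-70,58,55],[-70,-58,55]])/1e3
U1=np.array([S(76,235),S(95,256),S(280,43),S(302,64),S(410,212),S(225,405),S(222,30),S(40,190)])
L2=np.array([[70,-58,55],[-70,58,55],[-70,58,0],[-70,-58,0]])/1e3
U2=np.array([D(771,148),D(515,145),D(515,197),D(637,289)])
f=lambda p:np.r_[(proj("scene",place(p,L1))-U1).ravel(),(proj("side",place(p,L2))-U2).ravel()]
best=min((least_squares(f,[.6,-.3,y],loss='soft_l1') for y in(0,.4,-.4)),key=lambda s:s.cost)
print("scoop",best.x,np.degrees(best.x[2]),best.fun.reshape(-1,2))
p=best.x
for uv in(D(568,180),D(637,223)):
    w=ray("side",uv,.024)[:2]-p[:2];c,s=np.cos(p[2]),np.sin(p[2]);print("slug local",c*w[0]+s*w[1],-s*w[0]+c*w[1])
w=ray("scene",S(258,260),.038)[:2]-p[:2];print("insert local",c*w[0]+s*w[1],-s*w[0]+c*w[1])
th=np.linspace(0,6.28,90)
def g(p):
    q=[p[0],p[1],0];L=np.c_[.095*np.cos(th),.095*np.sin(th),.04+0*th]
    a=proj("scene",place(q,L));b=proj("side",place(q,L));return np.r_[a[:,0].min()-265,a[:,0].max()-357,a[:,1].min()-188,b[:,0].min()-284,b[:,0].max()-360,b[:,1].min()-190]
s=least_squares(g,[.55,-.1]);print("pan",s.x,s.fun)
T=np.array([[-90,-95,45],[-90,95,45],[90,95,45],[90,-95,45]])/1e3
U=np.array([[334,159],[365,115],[430,124],[408,194]]);V=np.array([[264,207],[216,182],[259,161],[303,179]])
for k in range(4):
    s=least_squares(lambda p:np.r_[(proj("scene",place(p,T))-np.roll(U,k,0)).ravel(),(proj("side",place(p,T))-np.roll(V,k,0)).ravel()],[.5,.15,0],loss='soft_l1');print("tray",s.x,s.cost)
E
```

```text
scoop [ 0.5644 -0.2842 -0.1391] -7.969866778014448 [[-2.5042 -0.411 ]
 [-1.2195  1.1652]
 [-0.0253 -1.1837]
 [ 0.4709 -0.8074]
 [ 1.5275 -0.8798]
 [-0.3538  1.2606]
 [ 0.3163 -1.4818]
 [-2.07    1.1205]
 [ 0.455  -3.0067]
 [ 1.0382 -2.473 ]
 [-0.5846 -0.6715]
 [-0.21   -0.9131]]
slug local -0.047455926464006336 0.026634118509803302
slug local -0.04367117101448783 -0.033473669243743974
insert local 0.026761192181067726 -0.005491281681680114
pan [ 0.5499 -0.009 ] [ 0.0311  1.5527 -0.7152 -0.5171  0.7476  4.0515]
tray [0.5691 0.2565 0.1513] 42.35237936505568
tray [0.5649 0.2513 1.7416] 48.84101764419365
tray [ 0.5691  0.2565 -2.9903] 42.35237936505529
tray [ 0.5649  0.2513 -1.4   ] 48.84101764395862
```

The crops show the insert in the rear half of the scoop and one slug on each outer bar near the mouth. The scoop is at (0.564, -0.284) with yaw -8°, the pan at (0.55, -0.01) and the tray at (0.568, 0.255). I'll move above the bar.

Emit:
arm_command:
  series: "34 -15.3 0 0 0;34 -15.3 0 0 0;34 -15.3 0 0 0;34 -15.3 0 0 0;34 -15.3 0 0 0;34 -15.3 0 0 0;34 -15.3 0 0 0;34 -15.3 0 0 0;34 -15.3 0 0 0;34 -15.3 0 0 0;34 -15.3 0 0 0;34 -15.3 0 0 0;34 -15.3 0 0 0;0 0 0 -0.122 0;0 0 0 -0.122 0;0 0 0 -0.122 0;0 0 0 -0.122 0;0 0 0 -0.122 0;0 0 0 -0.122 0;0 0 0 -0.122 0"
  squeeze: 60

```text
time_s: 1.77
tool_pos: [0.5634, -0.2847, 0.2219]
tool_rot: [-179.9, -0.0, 68.1]
force: [-1.3, 0.1, 0.6]
grip_width: 0.087
grasp_force: 0.0
```

Emit:
arm_command:
  series: "0 0 0 -0.122 0;0 0 0 -0.122 0;0 0 0 0 0;0 0 0 0 0"

```text
time_s: 2.1
tool_pos: [0.5634, -0.2848, 0.2221]
tool_rot: [-180.0, -0.0, 81.5]
force: [0.5, -0.2, 0.2]
grip_width: 0.0873
grasp_force: 0.0
```

```bash
python3 - <<'E'
from h import *
import cv2
o=telemetry.get_obs();cv2.imwrite("pics/w1.png",cv2.convertScaleAbs(cams.read_camera("wrist"),alpha=1.5));print(o["tool_pos"],o["tool_rot"],o["qpos"],o["time_s"])
E
```

```text
[ 0.56341385 -0.28478045  0.22205755] [-1.79956121e+02 -2.04702937e-02  8.14914464e+01] [ 46.87347663  18.35591774 -28.22899531  85.20651403   8.72618912
  78.67454648   9.63105749] 2.1
```

View pics/w1.png

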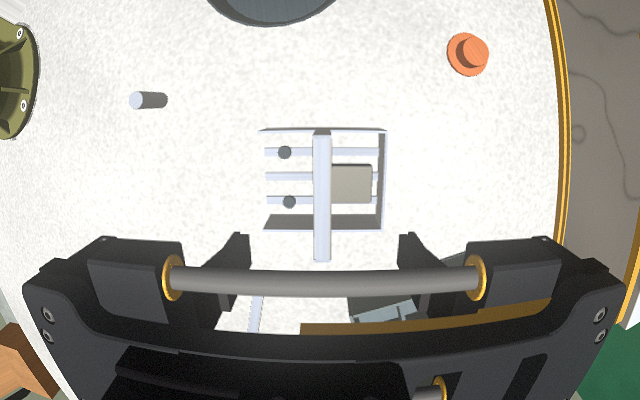

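The wrist view shows the bar vertical and centred at column 322 between the fingers. The slugs are at (285,152) and (289,202), and the insert is at (352,183). Now I'll descend and grip.

Emit:
arm_command:
  series: "0 0 30 0 0;0 0 30 0 0;0 0 30 0 0;0 0 20 0 0;0 0 11 0 0;0 0 0 0 0;0 0 0 0 120;0 0 0 0 180;0 0 0 0 220;0 0 0 0 255;0 0 0 0 255;0 0 0 0 255;0 0 0 0 255;0 0 0 0 255;0 0 0 0 255;0 0 0 0 255"

```text
time_s: 3.48
tool_pos: [0.5636, -0.2848, 0.1015]
tool_rot: [-180.0, 0.0, 81.7]
force: [-0.9, -0.4, -0.4]
grip_width: 0.0286
grasp_force: 0.0
```

Emit:
arm_command:
  series: "0 0 -5 0 255;0 0 -10 0 255;0 0 -10 0 255;0 0 -10 0 255;0 0 -10 0 255;0 0 -10 0 255;0 0 -5 0 255;0 0 0 0 255;0 0 0 0 255"

```text
time_s: 4.23
tool_pos: [0.5638, -0.2848, 0.1618]
tool_rot: [180.0, 0.0, 81.7]
force: [-0.1, 0.3, -5.1]
grip_width: 0.0156
grasp_force: 60.0
```

```bash
python3 - <<'E'
from h import *
import cv2
o=telemetry.get_obs();a=cams.read_camera("wrist")[0:400,100:560]
cv2.imwrite("pics/w2.png",cv2.convertScaleAbs(a,alpha=1.4));print(o)
E
```

```text
{'time_s': 4.2333, 'qpos': array([ 46.69135781,  20.40414511, -27.90678382,  89.71691136,
         9.87733494,  72.30896517,   8.96294784]), 'joint_velocities': array([-0.02536731,  0.62237455,  0.30201329,  0.9878986 , -0.03361033,
       -0.08484453,  0.0102153 ]), 'effort': array([-2.55188876e-02, -5.03014326e+01, -5.43670848e+00, -3.29701030e+01,
       -5.80490276e-02, -3.04472982e-02,  2.81616449e-03]), 'tool_pos': array([ 0.56375792, -0.28482119,  0.16182575]), 'tool_rot': array([1.79977425e+02, 1.97360737e-02, 8.16956103e+01]), 'force': array([-0.10721027,  0.34148943, -5.05384993]), 'wrist_torque': array([0.07515532, 0.03850868, 0.01581261]), 'grasp_force': 59.997069239616394, 'grip_width': 0.015555891086222566}
```

View pics/w2.png

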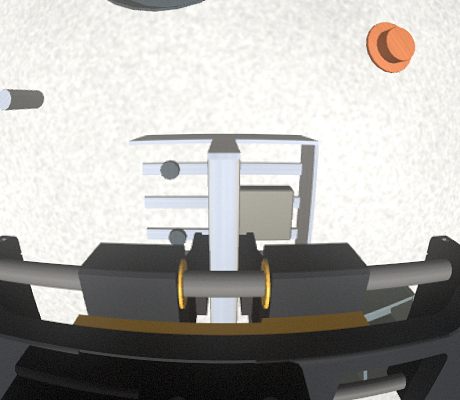

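The scoop is lifted level, with both slugs at (170,170) and (178,237) and the insert still aboard. I'll carry it gently over the pan.

Emit:
arm_command:
  series: "3 0 -3 0 255;6 0 -6 0 255;9 0 -6 0 255;12 -1 -6 0 255;15 -1 -6 0 255;18 -1 -3 0 255;21 -1 0 0 255;24 -1 0 0 255;27 -1 0 0 255;27 -1 0 0 255;24 -1 0 0 255;21 0 0 0 255;18 0 0 0 255;15 0 0 0 255;12 0 0 0 255;9 0 0 0 255;6 0 0 0 255;3 0 0 0 255;0 0 0 0 255;0 0 0 0 255"

```text
time_s: 5.95
tool_pos: [0.5947, -0.0174, 0.1914]
tool_rot: [-180.0, 0.0, 81.6]
force: [-0.4, 0.4, -5.2]
grip_width: 0.015
grasp_force: 60.0
```

```bash
python3 - <<'E'
from h import *
import cv2
o=telemetry.get_obs();a=cams.read_camera("scene")[80:330,190:440];b=cams.read_camera("side")[90:300,200:450]
f=lambda i:cv2.resize(i,(400,int(400*i.shape[0]/i.shape[1])),interpolation=cv2.INTER_CUBIC)
a,b=f(a),f(b);c=np.zeros((400,800,3),np.uint8);c[:a.shape[0],:400]=a;c[:b.shape[0],400:]=b
cv2.imwrite("pics/c2.png",cv2.convertScaleAbs(c,alpha=1.7));print(o["tool_pos"],o["tool_rot"],o["force"])
E
```

```text
[ 0.59472089 -0.01742037  0.19144849] [-1.79991929e+02  4.48355099e-02  8.16331155e+01] [-0.4239554   0.3863468  -5.19234024]
```

View pics/c2.png

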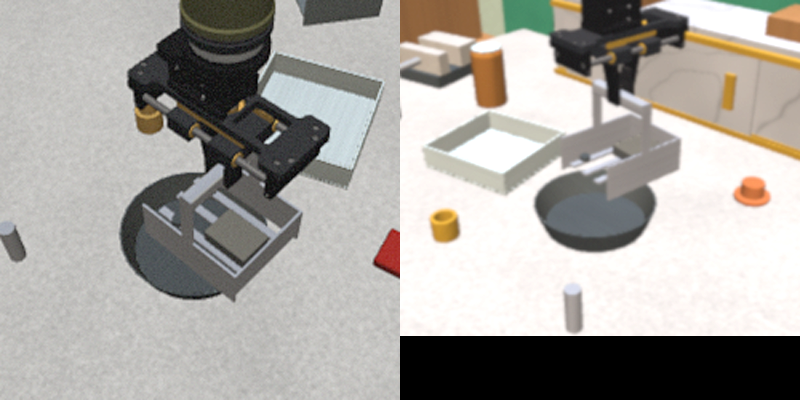

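The scoop hangs level with its mouth half over the pan. I'll work out its underside height from the side view corners at (607,195), (680,183) and (563,167).

```bash
python3 - <<'E'
from h import *
D=lambda u,v:(200+(u-400)/1.6,90+v/1.6)
L=np.array([[-70,-58,0],[70,-58,0],[-70,58,0]])/1e3;U=np.array([D(607,195),D(680,183),D(563,167)])
f=lambda p:(proj("side",place([p[0],p[1],np.radians(-8.4)],L+[0,0,p[2]])-U).ravel()
s=least_squares(f,[.59,-.015,.08]);print(s.x,s.fun)
E
```

```text
File "<stdin>", line 4
    f=lambda p:(proj("side",place([p[0],p[1],np.radians(-8.4)],L+[0,0,p[2]])-U).ravel()
               ^
SyntaxError: '(' was never closed
```

```bash
python3 - <<'E'
from h import *
D=lambda u,v:(200+(u-400)/1.6,90+v/1.6)
L=np.array([[-70,-58,0],[70,-58,0],[-70,58,0]])/1e3;U=np.array([D(607,195),D(680,183),D(563,167)])
f=lambda p:(proj("side",place([p[0],p[1],np.radians(-8.4)],L+[0,0,p[2]]))-U).ravel()
s=least_squares(f,[.59,-.015,.08]);print(s.x,s.fun)
E
```

```text
[ 6.17044669e-01 -3.67902765e-04  5.40849829e-02] [ 1.17282337  4.36252607 -1.76487948 -7.23405765  0.50352214  2.54860216]
```

```bash
python3 - <<'E'
from h import *
D=lambda u,v:(200+(u-400)/1.6,90+v/1.6)
L=np.array([[-70,-58,0],[70,-58,0],[-70,58,0]])/1e3;U=np.array([D(607,195),D(680,183),D(563,167)])
for z in(.07,.08,.09):
  print(z,proj("side",place([.5947,-.0174,np.radians(-8.4)],L+[0,0,z]))-U)
E
```

```text
0.07 [[-0.03735653  5.33371572]
 [-1.41356654 -6.99417767]
 [-1.56356258  2.77872929]]
0.08 [[ -0.06613661   1.6663526 ]
 [ -1.1938223  -10.49082691]
 [ -1.74986633  -0.68479556]]
0.09 [[ -0.09526581  -2.04549797]
 [ -0.97161788 -14.02662345]
 [ -1.93823527  -4.18671353]]
```

```bash
python3 - <<'E'
from h import *
D=lambda u,v:(200+(u-400)/1.6,90+v/1.6); S=lambda u,v:(190+u/1.6,80+v/1.6)
G=np.array([0,0,.12])
def W(L,t,zb):
    L=np.atleast_2d(L)-G;r=R.from_euler('y',t,degrees=True).as_matrix()  # +t: rear down
    return place([.5947,-.0174,np.radians(-8.4)],L@r.T+[0,0,zb])
Ls=np.array([[70,-58,0],[70,58,55],[-70,-58,55]])/1e3;Us=np.array([S(235,300),S(301,213),S(143,208)])
Ld=np.array([[-70,-58,0],[70,-58,0],[-70,58,0]])/1e3;Ud=np.array([D(607,195),D(680,183),D(563,167)])
f=lambda p:np.r_[(proj("scene",W(Ls,*p))-Us).ravel(),(proj("side",W(Ld,*p))-Ud).ravel()]
for t in(0,7,13):
    s=least_squares(lambda q:f([t,q[0]]),[.2]);print(t,s.x,s.cost,s.fun.round(1))
s=least_squares(f,[5,.2]);print(s.x,s.cost)
E
```

```text
0 [0.19242257] 49.36051923914566 [-1.1  2.6  0.6  0.  -0.7 -0.6 -0.   4.4 -1.4 -7.8 -1.6  1.9]
7 [0.18974783] 118.31949930324348 [-7.5  0.2 -3.7  0.9 -3.9 -4.9 -5.   4.1 -6.  -2.3 -6.4  1.4]
13 [0.18580202] 325.6494915128514 [-13.1  -2.   -7.7   1.6  -6.2  -7.9  -8.9   3.8 -10.2   2.7 -10.3   1. ]
[0.97204318 0.19217881] 47.50550933427715
```

The scoop is level with its underside at about 0.08. I'll lower it a little and shake.

Emit:
arm_command:
  series: "0 0 5 0 255;0 0 10 0 255;0 0 5 0 255;10 0 0 0 255;-22 0 0 0 255;22 0 0 0 255;-22 0 0 0 255;22 0 0 0 255;-22 0 0 0 255;22 0 0 0 255;-22 0 0 0 255;12 0 0 0 255;0 0 0 0 255;0 0 0 0 255;0 0 0 0 255"

```text
time_s: 7.3
tool_pos: [0.5948, -0.0158, 0.1715]
tool_rot: [-180.0, -0.0, 81.8]
force: [0.5, -0.3, -4.3]
grip_width: 0.0156
grasp_force: 60.0
```

```bash
python3 - <<'E'
from h import *
import cv2
o=telemetry.get_obs();a=cams.read_camera("wrist")[30:330,100:500];b=cams.read_camera("side")[130:280,250:410]
cv2.imwrite("pics/w3.png",cv2.convertScaleAbs(np.hstack([a,cv2.resize(b,(320,300))]),alpha=1.8));print(o["tool_pos"],o["tool_rot"],o["force"],o["wrist_torque"])
E
```

```text
[ 0.59476537 -0.0157898   0.1714888 ] [-1.79992936e+02 -3.08527418e-03  8.17539949e+01] [ 0.50125013 -0.29650514 -4.33817944] [-0.05119882 -0.05404706 -0.02334838]
```

View pics/w3.png

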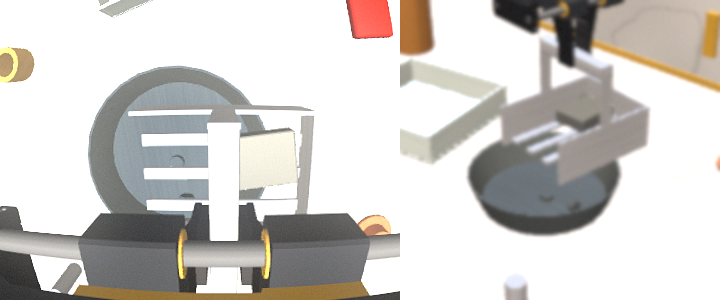

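Both slugs are now in the pan, seen at (547,197) and (573,206) in the right panel. The bars are bare and the insert is still in the scoop. I'll turn the mouth toward +y, move over the tray and set the scoop down there so I can regrip it deeper.

Emit:
arm_command:
  series: "0 0 -6 0.03 255;0 0 -10 0.08 255;0 0 -9 0.116 255;0 0 0 0.116 255;0 0 0 0.116 255;0 0 0 0.116 255;0 0 0 0.116 255;0 0 0 0.116 255;0 0 0 0.116 255;0 0 0 0.116 255;0 0 0 0.116 255;0 0 0 0.08 255;0 0 0 0.04 255;0 0 0 0 255"

```text
time_s: 8.57
tool_pos: [0.5947, -0.0165, 0.1965]
tool_rot: [180.0, 0.0, 8.6]
force: [0.0, 0.2, -5.0]
grip_width: 0.0158
grasp_force: 60.0
```

Emit:
arm_command:
  series: "0 -3 0 0 255;0 -6 0 0 255;1 -9 0 0 255;1 -12 0 0 255;1 -15 0 0 255;1 -18 0 0 255;1 -21 0 0 255;2 -24 0 0 255;2 -27 0 0 255;2 -27 0 0 255;2 -24 0 0 255;1 -22 0 0 255;1 -19 0 0 255;1 -16 0 0 255;0 -12 0 0 255;0 -9 0 0 255;0 -6 0 0 255;0 -3 0 0 255;0 0 0 0 255;0 0 0 0 255"

```text
time_s: 10.23
tool_pos: [0.5696, 0.2548, 0.1964]
tool_rot: [179.9, 0.0, 8.6]
force: [1.0, -0.1, -4.6]
grip_width: 0.0152
grasp_force: 60.0
```

Emit:
arm_command:
  series: "0 0 8 0 255;0 0 16 0 255;0 0 16 0 255;0 0 12 0 255;0 0 6 0 255;0 0 4 0 255;0 0 0 0 255"

```text
time_s: 10.82
tool_pos: [0.569, 0.2553, 0.1336]
tool_rot: [180.0, 0.1, 8.7]
force: [0.2, 0.2, -4.9]
grip_width: 0.0157
grasp_force: 60.0
```

Emit:
arm_command:
  series: "0 0 2 0 255;0 0 2 0 255;0 0 2 0 255;0 0 0 0 255"

```text
time_s: 11.15
tool_pos: [0.5693, 0.2558, 0.1285]
tool_rot: [180.0, -0.0, 8.7]
force: [0.5, -0.4, -4.9]
grip_width: 0.015
grasp_force: 60.0
```

Emit:
arm_command:
  series: "0 0 2 0 255;0 0 2 0 255;0 0 2 0 255;0 0 0 0 255"

```text
time_s: 11.48
tool_pos: [0.569, 0.2556, 0.1219]
tool_rot: [180.0, 0.1, 8.7]
force: [-0.2, 0.2, -3.7]
grip_width: 0.0159
grasp_force: 60.0
```

Emit:
arm_command:
  series: "0 0 1 0 255;0 0 1 0 255;0 0 0 0 255;0 0 0 0 255"

```text
time_s: 11.82
tool_pos: [0.5693, 0.2558, 0.1204]
tool_rot: [180.0, 0.0, 8.7]
force: [-0.0, -0.2, -4.6]
grip_width: 0.0154
grasp_force: 60.0
```

Emit:
arm_command:
  series: "0 0 1 0 255;0 0 1 0 255;0 0 0 0 255;0 0 0 0 255"

```text
time_s: 12.15
tool_pos: [0.5693, 0.2558, 0.1185]
tool_rot: [180.0, -0.0, 8.7]
force: [-0.1, -0.5, -5.4]
grip_width: 0.0154
grasp_force: 60.0
```

Emit:
arm_command:
  series: "0 0 2 0 255;0 0 2 0 255;0 0 0 0 255;0 0 0 0 255"

```text
time_s: 12.48
tool_pos: [0.5694, 0.256, 0.1178]
tool_rot: [179.9, -0.1, 8.7]
force: [-6.4, -3.1, 11.3]
grip_width: 0.0159
grasp_force: 60.0
```

Emit:
arm_command:
  series: "0 0 1.5 0 255;0 0 1.5 0 255;0 0 0 0 255;0 0 0 0 255"

```text
time_s: 12.82
tool_pos: [0.5698, 0.2562, 0.1178]
tool_rot: [179.9, -0.2, 8.7]
force: [-10.7, -5.8, 25.5]
grip_width: 0.015
grasp_force: 60.0
```

Emit:
arm_command:
  series: "0 0 1.5 0 255;0 0 1.5 0 255;0 0 0 0 255;0 0 0 0 255"

```text
time_s: 13.15
tool_pos: [0.5699, 0.2562, 0.1177]
tool_rot: [179.8, -0.2, 8.7]
force: [-17.0, -9.2, 40.8]
grip_width: 0.0157
grasp_force: 60.0
```

Emit:
arm_command:
  series: "0 0 -3 0 255;0 0 -3.5 0 255;0 0 0 0 255;0 0 0 0 120;0 0 0 0 120;0 0 0 0 120;0 0 0 0 120;0 0 0 0 120"

```text
time_s: 13.82
tool_pos: [0.5692, 0.2557, 0.1145]
tool_rot: [180.0, 0.0, 8.7]
force: [-0.4, -0.8, 0.3]
grip_width: 0.0404
grasp_force: 0.0
```

```bash
python3 - <<'E'
from h import *
import cv2
o=telemetry.get_obs();a=cams.read_camera("wrist")[30:330,100:500];b=cams.read_camera("side")[120:270,180:340]
cv2.imwrite("pics/w4.png",cv2.convertScaleAbs(np.hstack([a,cv2.resize(b,(320,300))]),alpha=1.6));print(o["tool_pos"],o["tool_rot"],o["force"],o["grip_width"],o["qpos"])
E
```

```text
[0.56919641 0.25569878 0.11446432] [1.79997316e+02 3.87295196e-02 8.69510732e+00] [-0.40379681 -0.8256685   0.27875213] 0.04040969415874724 [   0.57151776   22.95339078  -33.96201774   93.53751641   13.60371169
   67.72321488 -117.79076755]
```

View pics/w4.png

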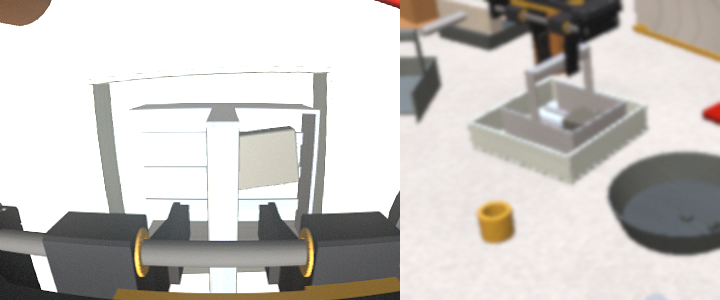

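The scoop stands flat inside the tray with its mouth toward +y, and the insert is at its rear. I'll regrip deeper, lift, and back off for the stroke.

Emit:
arm_command:
  series: "0 0 4 0 120;0 0 5.5 0 120;0 0 0 0 160;0 0 0 0 255;0 0 0 0 255;0 0 0 0 255;0 0 0 0 255;0 0 0 0 255;0 0 0 0 255;0 0 0 0 255;0 0 0 0 255;0 0 -3 0 255;0 0 -8 0 255;0 0 -12 0 255;0 0 -14 0 255;0 0 -14 0 255;0 0 -9 0 255;0 0 0 0 255"

```text
time_s: 15.42
tool_pos: [0.5711, 0.2568, 0.1694]
tool_rot: [-179.9, -0.3, 8.7]
force: [0.8, 0.2, -4.2]
grip_width: 0.0153
grasp_force: 60.0
```

Emit:
arm_command:
  series: "0 3 0 0 255;0 6 0 0 255;0 9 0 0 255;0 12 0 0 255;0 15 0 0 255;0 18 0 0 255;0 21 0 0 255;0 24 0 0 255;0 24 0 0 255;0 24 0 0 255;0 21 0 0 255;0 18 0 0 255;0 15 0 0 255;0 12 0 0 255;0 9 0 0 255;0 4 0 0 255;0 0 0 0 255;0 0 0 0 255"

```text
time_s: 16.92
tool_pos: [0.6047, 0.0243, 0.1654]
tool_rot: [-180.0, 0.0, 8.7]
force: [0.2, 1.3, -4.4]
grip_width: 0.0155
grasp_force: 60.0
```

Emit:
arm_command:
  series: "0 -8 0 0 255;0 -16 0 0 255;0 -25 0 0 255;0 -33 0 0 255;0 -41 0 0 255;0 0 0 0 255;0 0 0 0 255;0 0 0 0 255;0 0 0 0 255"

```text
time_s: 17.67
tool_pos: [0.5862, 0.1447, 0.1654]
tool_rot: [179.9, 0.0, 8.7]
force: [0.2, 0.1, -5.6]
grip_width: 0.0151
grasp_force: 60.0
```

```bash
python3 - <<'E'
from h import *
import cv2
o=telemetry.get_obs();a=cams.read_camera("wrist")[30:330,100:500];b=cams.read_camera("side")[110:260,200:360]
cv2.imwrite("pics/w5.png",cv2.convertScaleAbs(np.hstack([a,cv2.resize(b,(320,300))]),alpha=1.6));print(o["tool_pos"],o["tool_rot"],o["force"],o["grip_width"],o["time_s"])
E
```

```text
[0.58623991 0.14466341 0.1654116 ] [1.79948956e+02 1.17449503e-02 8.68990228e+00] [ 0.20619013  0.08887498 -5.62600173] 0.015123542377224766 17.6667
```

View pics/w5.png

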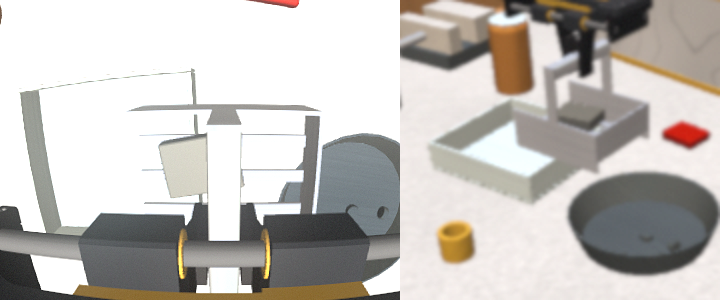

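The insert slid about 50 mm toward the mouth, its front edge now at column 162 against the mouth at about 138. It is still on the bars. One more stroke should eject it into the tray. I'll return gently first.

Emit:
arm_command:
  series: "0 4 0 0 255;0 8 0 0 255;0 12 0 0 255;0 16 0 0 255;0 20 0 0 255;0 20 0 0 255;0 16 0 0 255;0 12 0 0 255;0 8 0 0 255;0 4 0 0 255;0 0 0 0 255;0 0 0 0 255"

```text
time_s: 18.77
tool_pos: [0.6043, 0.0274, 0.1655]
tool_rot: [-180.0, -0.0, 8.7]
force: [-0.5, -0.0, -4.7]
grip_width: 0.0156
grasp_force: 60.0
```

Emit:
arm_command:
  series: "0 -8 0 0 255;0 -16 0 0 255;0 -25 0 0 255;0 -33 0 0 255;0 -41 0 0 255;0 0 0 0 255;0 0 0 0 255;0 0 0 0 255;0 0 0 0 255;0 0 0 0 255;0 0 0 0 255"

```text
time_s: 19.68
tool_pos: [0.586, 0.1469, 0.1654]
tool_rot: [180.0, 0.0, 8.6]
force: [-0.3, -0.3, -4.4]
grip_width: 0.0152
grasp_force: 60.0
```

```bash
python3 - <<'E'
from h import *
import cv2
o=telemetry.get_obs();w=cams.read_camera("wrist");cv2.imwrite("pics/raw6.png",w)
sd=cams.read_camera("side");cv2.imwrite("pics/raws6.png",sd);sc=cams.read_camera("scene");cv2.imwrite("pics/rawc6.png",sc)
print(o["tool_pos"],o["force"],o["time_s"])
# compare with w5 (alpha 1.6): insert-grey region seen by wrist
def blobs(i,off):
    h=cv2.cvtColor(i,cv2.COLOR_BGR2HSV);g=i.astype(int)
    m=((g.max(2)>70)&(g.max(2)<185)&(g[...,2]-g[...,0]>4)).astype(np.uint8)
    n,_,s,c=cv2.connectedComponentsWithStats(cv2.morphologyEx(m,cv2.MORPH_OPEN,np.ones((5,5))))
    print([(*s[k],c[k].round()) for k in range(1,n) if s[k][4]>300][:12])
v=cv2.imread("pics/w5.png")[:, :400]
print("old insert colour x1.6",v[165,180]," new",w[30+165,100+180])
def patch(i):print([i[y,x].tolist() for y,x in((140,100),(165,60),(165,100),(165,180),(190,100),(190,180))])
patch(v);patch(cv2.convertScaleAbs(w[30:330,100:500],alpha=1.6))
E
```

```text
[0.58603049 0.14685979 0.16539226] [-0.328166   -0.25550177 -4.37046146] 19.6833
old insert colour x1.6 [202 214 214]  new [218 214 198]
[[255, 255, 255], [255, 255, 255], [255, 255, 255], [202, 214, 214], [255, 255, 255], [195, 210, 213]]
[[255, 255, 255], [255, 255, 255], [255, 255, 255], [255, 255, 255], [255, 255, 255], [255, 255, 255]]
```

```bash
python3 - <<'E'
import cv2,numpy as np
w=cv2.imread("pics/raw6.png").astype(int)
m=((w[...,2]-w[...,0]>=3)&(w.max(2)>90)&(w.max(2)<160)).astype(np.uint8)
m=cv2.morphologyEx(m,cv2.MORPH_OPEN,np.ones((5,5)))
n,_,s,c=cv2.connectedComponentsWithStats(m[:300])
for k in range(1,n):
    if s[k][4]>150:print(s[k],c[k].round())
E
```

```text
[ 12  11  25  64 597] [27. 44.]
[ 199  169   80   63 3747] [239. 201.]
[160 257  24   8 177] [172. 260.]
[285 283  27  14 236] [299. 291.]
[312 282  21  14 191] [321. 290.]
[345 282  20  14 219] [355. 289.]
```

The insert is now centred at the mouth edge. I'll ease the mouth deeper over the tray and draw the scoop back sharply.

Emit:
arm_command:
  series: "0 -4 0 0 255;0 -8 0 0 255;0 -12 0 0 255;0 -12 0 0 255;0 -8 0 0 255;0 -4 0 0 255;0 0 0 0 255;0 0 0 0 255;0 41 0 0 255;0 38 0 0 255;0 25 0 0 255;0 15 0 0 255;0 6 0 0 255;0 0 0 0 255;0 0 0 0 255;0 0 0 0 255;0 0 0 0 255"

```text
time_s: 21.25
tool_pos: [0.5971, 0.0742, 0.1657]
tool_rot: [-180.0, -0.0, 8.9]
force: [0.2, -0.0, -4.0]
grip_width: 0.0154
grasp_force: 60.0
```

```bash
python3 - <<'E'
from h import *
import cv2
o=telemetry.get_obs();w=cams.read_camera("wrist");a=w[30:330,30:430];b=cams.read_camera("side")[110:260,190:350]
cv2.imwrite("pics/w7.png",cv2.convertScaleAbs(np.hstack([a,cv2.resize(b,(320,300))]),alpha=1.4));print(o["tool_pos"],o["force"],o["time_s"])
E
```

```text
[0.59711321 0.07422756 0.16568691] [ 0.17987907 -0.03869485 -4.04420766] 21.25
```

View pics/w7.png

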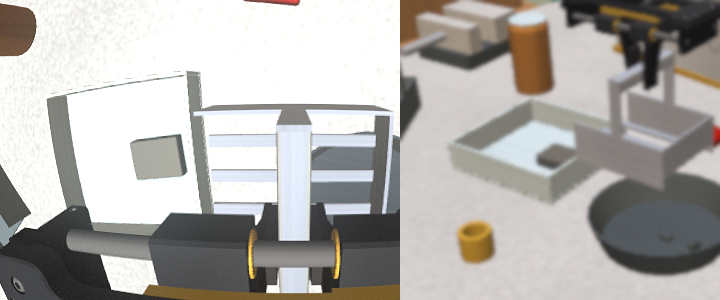

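The insert lies flat in the tray at (158,157), the slugs are in the pan, and the scoop is empty. Now I'll return it.

Emit:
arm_command:
  series: "0 0 -8 0 255;0 0 -12 -0.05 255;0 0 0 -0.1 255;0 0 0 -0.12 255;0 0 0 -0.12 255;0 0 0 -0.12 255;0 0 0 -0.12 255;0 0 0 -0.12 255;0 0 0 -0.12 255;0 0 0 -0.12 255;0 0 0 -0.12 255;0 0 0 -0.1 255;0 0 0 -0.061 255;0 0 0 0 255;0 0 0 0 255"

```text
time_s: 22.6
tool_pos: [0.5976, 0.0721, 0.186]
tool_rot: [180.0, 0.0, 81.4]
force: [0.8, -0.6, -3.3]
grip_width: 0.0156
grasp_force: 60.0
```

Emit:
arm_command:
  series: "-5 0 0 0 255;-10 0 0 0 255;-15 1 0 0 255;-20 1 0 0 255;-25 1 0 0 255;-25 2 0 0 255;-25 2 0 0 255;-25 2 0 0 255;-25 2 0 0 255;-25 2 0 0 255;-25 2 0 0 255;-25 1 0 0 255;-25 1 0 0 255;-25 1 0 0 255;-20 1 0 0 255;-18 0 0 0 255;-12 0 0 0 255;-7 0 0 0 255;-3 0 0 0 255;0 0 0 0 255"

```text
time_s: 24.27
tool_pos: [0.563, -0.2871, 0.1855]
tool_rot: [-180.0, -0.0, 81.5]
force: [0.3, 0.4, -3.7]
grip_width: 0.0154
grasp_force: 60.0
```

Emit:
arm_command:
  series: "0 0 8 0 255;0 0 16 0 255;0 0 20 0 255;0 0 18 0 255;0 0 8 0 255;0 0 5 0 255;0 0 3 0 255;0 0 0 0 255;0 0 0 0 255"

```text
time_s: 25.02
tool_pos: [0.5639, -0.2869, 0.1085]
tool_rot: [179.9, 0.0, 81.5]
force: [-0.0, -0.8, -3.2]
grip_width: 0.0155
grasp_force: 60.0
```

Emit:
arm_command:
  series: "0 0 2 0 255;0 0 2 0 255;0 0 0 0 255;0 0 0 0 255"

```text
time_s: 25.35
tool_pos: [0.5631, -0.287, 0.1036]
tool_rot: [180.0, 0.0, 81.5]
force: [0.0, -0.1, -4.0]
grip_width: 0.0153
grasp_force: 60.0
```

Emit:
arm_command:
  series: "0 0 1.5 0 255;0 0 1 0 255;0 0 0 0 255;0 0 0 0 255"

```text
time_s: 25.68
tool_pos: [0.5633, -0.2871, 0.1016]
tool_rot: [180.0, 0.0, 81.5]
force: [-1.8, 0.4, -0.1]
grip_width: 0.0153
grasp_force: 60.0
```

Contact has been made. I'll settle it, release, and retreat upward.

Emit:
arm_command:
  series: "0 0 0.5 0 255;0 0 0 0 255;0 0 0 0 150;0 0 0 0 80;0 0 0 0 0;0 0 0 0 0;0 0 0 0 0;0 0 0 0 0;0 0 0 0 0;0 0 0 0 0;0 0 0 0 0;0 0 0 0 0;0 0 -15 0 0;0 0 -30 0 0;0 0 -35 0 0;0 0 -35 0 0;0 0 -35 0 0;0 0 0 0 0;0 0 0 0 0"

```text
time_s: 27.27
tool_pos: [0.5646, -0.2873, 0.2536]
tool_rot: [179.7, 0.1, 81.5]
force: [0.3, -0.2, -0.3]
grip_width: 0.0871
grasp_force: 0.0
```

```bash
python3 - <<'E'
from h import *
import cv2
o=telemetry.get_obs();w=cams.read_camera("wrist").astype(int);p=cv2.imread("pics/w1.png").astype(int)/1.5
print(o["tool_pos"],o["tool_rot"],o["force"],o["grip_width"],o["time_s"])
# bar edges per row: bright/dark transitions vs start picture
for r in(145,215,225):
    print(r,(w[r,300:345].mean(1)).round()[::3].tolist(),p[r,300:345].mean(1).round()[::3].tolist())
s=cams.read_camera("side").astype(int);s0=cv2.imread("pics/side0.png").astype(int)
d=np.abs(s-s0).max(2)>40
print("scoop area diff fraction",d[205:310,370:480].mean())
E
```

```text
[ 0.56460236 -0.28727708  0.25359072] [1.79701425e+02 1.20446940e-01 8.15263912e+01] [ 0.25917135 -0.17952467 -0.27516403] 0.08710487946390909 27.2667
145 [151.0, 151.0, 152.0, 151.0, 137.0, 155.0, 153.0, 160.0, 158.0, 155.0, 142.0, 149.0, 148.0, 150.0, 150.0] [169.0, 169.0, 170.0, 170.0, 126.0, 158.0, 156.0, 158.0, 160.0, 156.0, 142.0, 170.0, 170.0, 168.0, 167.0]
215 [80.0, 80.0, 81.0, 79.0, 76.0, 156.0, 154.0, 154.0, 152.0, 148.0, 77.0, 78.0, 80.0, 80.0, 78.0] [82.0, 81.0, 82.0, 82.0, 82.0, 154.0, 154.0, 156.0, 153.0, 152.0, 121.0, 82.0, 80.0, 82.0, 81.0]
225 [168.0, 169.0, 170.0, 176.0, 166.0, 153.0, 155.0, 154.0, 151.0, 148.0, 166.0, 168.0, 164.0, 171.0, 168.0] [77.0, 79.0, 78.0, 78.0, 76.0, 154.0, 155.0, 156.0, 153.0, 151.0, 113.0, 77.0, 79.0, 78.0, 78.0]
scoop area diff fraction 0.05445887445887446
```

```bash
python3 -c "
from cell import env
print(env.sign_off())"
```

```text
the job is handed in; nothing more can be done
None
```

The job is handed in at about 27 s: both slugs are in the pan, the insert is in the tray, and the empty scoop stands upright within about 5 mm of its start. The arm can't tilt the tool, so I slid the insert out of the level scoop's mouth with sharp strokes instead of tipping it, and set the scoop down in the tray once to regrip it.

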